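Pedal the waste caddy open and ease its lid shut

ROBOT

A 6-joint arm with a two-finger parallel gripper is mounted at the origin on a cart in front of the work surface, level with it; the furniture and walls round the work are solid. World frame = base frame: x ahead of the robot, y to its left, z up, the work surface at z = 0. Lengths are in m, angles in rad, forces in N, time in s.
With the tool pointing down it reaches from about 0.375 to 0.9 m from the base axis. Payload 3.1 kg.
Tool frame: the origin (TCP) lies at the very end of the fingers, on their centre line; the grasp point (between the pads) lies 19 mm behind it (ctrl.pinch_z is the distance from the TCP to the grasp point, in m); z points along the fingers, y is the direction in which the jaws open and shut (so a half turn about z gives the same grasp; the last joint's range is limited). The gripper opens to 87 mm and grips with 3 to 60 N. Pads are 19 mm wide; open, the fingers measure 117 mm over their backs; the gripper's body (75 mm by 190 mm) begins 51 mm behind the grasp point.
Start: joints at [0.921, 0.527, 1.433, -0, 1.181, -0.178], TCP at [0.283, 0.557, 0.223] pointing down, gripper open.
Joint ranges: [-3.08, 3.08], [-0.75, 2.2], [0.22, 2.44], [-1.43, 4.57], [0, 2.65], [-2.85, 2.85]. Speed limits (rad/s): [2.79, 2.79, 3.14, 3.14, 3.14, 3.14].

INTERFACE

Orientations are given as a rotation vector (axis times angle).
In Python, from station import status, viewer, ctrl, nets gives the robot as it stands.
- The arm moves only by the tool apply_moves, never from a script. Its argument "commands" is text: rows parted by semicolons, each of 5 numbers parted by spaces: the shift along the tool's x, y, z in mm, then the turn about the tool's z in degrees, then the opening, from -1 (shut) to 1 (fully open). In form: x y z yaw fingers; .... A call has 1 to 20 rows; each row shifts and turns the commanded pose from where the row before left it, along the tool's axes as they then stand; what a row does not reach is not made up. A row lasts 1/12 s, in which the tool goes at most 41.7 mm and 7.16 degrees, less where a joint would pass 70% of its speed; a pose out of reach is approached as far as the arm can. A call with a gripper value outside its range is refused whole. The fingers move at their own pace and stop on an object; "force" is the grip in N (left out, the last holds). Time passes only in rows, so rows that do not move let the fingers close. It gives the time, the measured TCP pose, the force and the opening at its end, in the units of the state.
- status.get_obs(): the state, without advancing time (a new reading comes with each control period).
- viewer.get_image(name): name is "side" or "top"; returns a dict with "pixels" (384x512x3 uint8, blue, green, red), "range_z" (384x512 float32, m along the optical axis (not along the pixel's ray), 0 where there is no reading), "K" (3x3 intrinsics, pixels), "R" (3x3) and "t" (3): a world point X has camera coordinates R X + t. Camera axes: x right, y down, z forward; pixel columns grow to the right and rows downward; lengths in m; the calibration is good to about 2 mm. A picture is of the moment at which its call begins.
- ctrl.finish_job(): hands the job in, once; it reports no verdict.
Trained networks look in a picture, given as the dict that the camera call returned (one of the last four; its "shot" number tells which), for a name from the list of things; names that differ only in an ending like _2 or _b are one class to them, and where a whole thing is asked for, a point or a joint stands for the part that bears it (a point fixed in the world has none). Each returns a list of dicts, best first, with "p" (0 to 1); they miss things now and then, are a little off and sometimes report something else, mostly with a low value. They report only what shows in the picture. A call takes as long as a camera call.
- nets.silhouettes(label, picture): "region" (384x512 bool, what is visible of it).
- nets.spot_point(label, picture): "position" ([x, y, z] in m, in world coordinates, good to about 4 mm: a listed point, or the origin of a listed thing).
The state is a dict: "t": time; "joints": joint angles; "qvel": joint speeds; "joint_efforts": joint torques, N m; "eef_pos": TCP position; "orientation": TCP orientation; "wrist_force": force on the tool from outside, world axes, zero at the start; "moment": the same for the moment, N m; "width": opening from 0.0 (shut) to 1.0 (fully open).
Only numpy, scipy, OpenCV 4.12 (cv2) and the standard library are available. Lean on these libraries where they do the work, as an engineer would, in place of code of your own. Each camera call takes 0.05 s, during which the arm holds its last target.

TASK

I am about to drop a cork into the small waste bin with the green lid: press its pedal all the way down with the fingertips so that the lid stands wide open, keep it open for three seconds, then let the pedal up slowly so that the lid comes down gently without slamming and is fully shut, and move the hand clear. Work only the pedal: do not touch the lid, leave the blue-lidded bin shut, and do not pick up or shift the jar, shaker and dish that stand about.

Things in the scene. Friction and masses are not known exactly. Their poses are not given: they have to be found in the camera images.
- bin_green: The waste bin to open, fixed to the table: white box 150 (x) x 130 (y) x 110 mm high with a green lid. Origin: centre of its underside, on the table. Its -x axis points out of its front, where the pedal is, roughly towards the robot. With the lid shut it is 123 mm high.
- bin_green_pad (a point): Middle of the top of the green bin's pedal pad (black rubber, 58 mm along the bin's y, 36 mm along its x), moves with the pedal. At rest it is 65 mm above the table, 160 mm in front of the bin's centre, 85 mm in front of its front wall. Fully pressed it has swung down 43 mm (to 22 mm above the table) and 7 mm towards the bin. It needs a push of 3 to 6 N throughout.
- bin_green_pedal (a joint): Pedal angle in rad of the green bin: 0 at rest (up), 0.46 fully pressed (hard stop). Axis along the bin's y, inside the front wall, 65 mm in front of the bin's centre, 58 mm above the table. A return spring and the lid's weight push it up all the time: let go, it flies up and the lid slams.
- bin_green_lid (a joint): Lid angle in rad of the green bin: 0 shut, 1.15 wide open (lid 160 mm long, hinged along the bin's rear top edge, front edge rises). It is linked to the pedal: lid angle = 2.5 x pedal angle. Closing over two seconds or more is gentle; in under one second it slams.
- bin_blue: A second bin of the same make and size but with a blue lid, fixed to the table; same frame as the green one. To be left shut.
- bin_blue_pad (a point): Middle of the top of the blue bin's pedal pad, as for the green bin.
- bin_blue_lid (a joint): Lid angle of the blue bin, 0 shut.
- shaker: Bystander: glass shaker with a metal top, 44 mm across, 90 mm high, loose. Origin: centre of its underside.
- spice_jar: Bystander: square glass spice jar with reddish powder and a metal cap, 46 x 46 x 96 mm, loose. Origin: centre of its underside.
- dish: Bystander: small cream ramekin, 66 mm across, 34 mm high, loose. Origin: centre of its underside.

How it is judged:
By the outcome, as a careful person would: the job done as asked, in the order asked, and still so for the second after the job is handed in, with the robot touching nothing.
It also fails if it takes over 42 s, if anything falls off the work surface, if the arm or the gripper's body presses on something with over 40 N, if the wrist force passes 120 N, or if a joint passes its speed limit or range.

## Working session

There is one attempt and no reset: what is moved stays moved. The work goes in short steps, Python scripts to look and compute and a tool call to move; the robot and the scene stay as the last step left them, time stands still between calls to the robot, and variables do not carry over. Pictures are saved under pics/ and viewed, and the job is handed in when it is done.

Besides the shell and the picture viewer there is one more tool, called after "Request:" as name(argument=value, ...) on one line, values as JSON. apply_moves: Moves the arm, as the interface text tells. Its arguments: {"type":"object","properties":{"commands":{"type":"string"},"force":{"type":"number"}},"required":["commands"]}

```bash
mkdir -p pics
cat > h.py <<'E'
from station import status, viewer, ctrl, nets
import numpy as np, cv2
E
python3 - <<'E'
from h import *
o=status.get_obs(); print({k:np.round(v,3) for k,v in o.items()})
for n in ["side","top"]:
    im=viewer.get_image(n); cv2.imwrite(f"pics/{n}1.png",im["pixels"])
    print(n,np.round(-im["R"].T@im["t"],3))
    for l in ["bin_green","bin_green_pad","bin_blue","bin_blue_pad","shaker","spice_jar","dish"]:
        print(l,[(round(d["p"],2),np.round(d["position"],3)) for d in nets.spot_point(l,im)][:2])
E
```

```text
{'t': np.float64(0.0), 'joints': array([ 0.922,  0.528,  1.434, -0.   ,  1.181, -0.179]), 'qvel': array([-0.001,  0.001,  0.002,  0.001, -0.001, -0.001]), 'joint_efforts': array([-1.0000e-03, -4.4005e+01, -1.7659e+01,  6.3000e-02,  5.8000e-02,
       -0.0000e+00]), 'eef_pos': array([0.283, 0.556, 0.222]), 'orientation': array([-7.320e-01, -3.054e+00,  3.000e-03]), 'wrist_force': array([-0.079, -0.006,  0.669]), 'moment': array([ 0.017, -0.004, -0.096]), 'width': np.float64(1.002)}
side [-0.048  0.338  0.517]
bin_green [(0.82, array([ 0.694, -0.186, -0.002]))]
bin_green_pad [(0.58, array([ 0.534, -0.182,  0.065]))]
bin_blue [(0.61, array([ 0.641,  0.071, -0.   ]))]
bin_blue_pad [(0.95, array([0.475, 0.079, 0.063]))]
shaker [(0.61, array([ 0.487,  0.275, -0.003]))]
spice_jar [(0.61, array([ 0.439, -0.33 ,  0.001]))]
dish [(0.75, array([ 0.387, -0.04 , -0.001]))]
top [ 0.408 -0.024  1.355]
bin_green [(0.71, array([ 0.693, -0.187, -0.003]))]
bin_green_pad [(0.81, array([ 0.532, -0.188,  0.066]))]
bin_blue [(0.76, array([ 0.642,  0.071, -0.001]))]
bin_blue_pad [(0.78, array([0.479, 0.081, 0.065]))]
shaker [(0.72, array([ 0.433, -0.33 , -0.001])), (0.71, array([0.492, 0.273, 0.   ]))]
spice_jar [(0.75, array([ 0.436, -0.332, -0.002]))]
dish [(0.58, array([ 0.393, -0.042, -0.004]))]
```

View pics/side1.png

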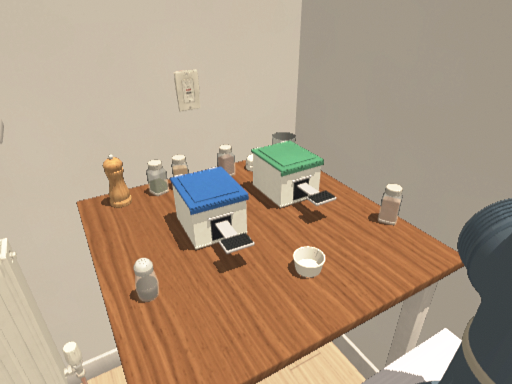

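View pics/top1.png

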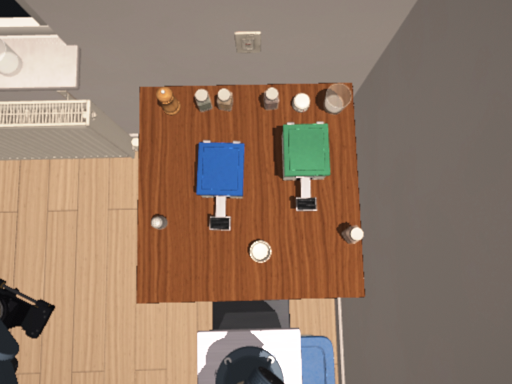

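The side view shows the green bin at about (288,172) with its pad at (321,197). The top view shows the green bin at (305,152), its pad at (306,204), the dish at (260,251) and the jar at (353,234). Next I'll measure the pad and the bin's yaw from depth and work out the tool axes.

```bash
cat >> h.py <<'E'
from scipy.spatial.transform import Rotation as Rn
def cloud(im):
    v,u=np.mgrid[0:384,0:512]; z=im["range_z"]; K=im["K"]
    P=np.stack([(u-K[0,2])/K[0,0]*z,(v-K[1,2])/K[1,1]*z,z],-1)
    return (P-im["t"])@im["R"]
E
python3 - <<'E'
from h import *
for n in ["side","top"]:
    im=viewer.get_image(n); C=cloud(im); ok=im["range_z"]>0
    for l in ["bin_green_pad","bin_green"]:
        for d in nets.silhouettes(l,im)[:1]:
            m=d["region"]&ok; p=C[m]; print(n,l,round(d["p"],2),m.sum(),"med",np.round(np.median(p,0),3),np.round(np.percentile(p,[3,97],axis=0),3).tolist())
    # black pad pixels near expected
    g=im["pixels"].max(2)
    m=ok&(g<70)&(abs(C[...,0]-.533)<.04)&(abs(C[...,1]+.185)<.05)&(C[...,2]>.05)&(C[...,2]<.08)
    p=C[m]; r=cv2.minAreaRect((p[:,:2]*1000).astype(np.float32)); print("black",m.sum(),np.round(p.mean(0),4),r)
    b,gg,rr=[im["pixels"][...,i].astype(int) for i in range(3)]
    m=ok&(gg>rr+25)&(gg>b+15)&(C[...,2]>.1)&(C[...,2]<.14)&(C[...,0]>.5)
    p=C[m]; print("lid",m.sum(),np.round(np.median(p,0),3),cv2.minAreaRect((p[:,:2]*1000).astype(np.float32)))
o=status.get_obs(); M=Rn.from_rotvec(o["orientation"]).as_matrix(); print(M.round(3))
E
```

```text
side bin_green_pad 0.8 410 med [ 0.54  -0.183  0.062] [[0.514, -0.213, 0.057], [0.613, -0.157, 0.067]]
side bin_green 0.94 3732 med [ 0.631 -0.159  0.084] [[0.524, -0.244, 0.013], [0.758, -0.12, 0.124]]
black 144 [ 0.5307 -0.183   0.0656] ((531.3323974609375, -184.73931884765625), (54.551292419433594, 30.603910446166992), 86.73778533935547)
lid 1414 [ 0.666 -0.177  0.122] ((693.212158203125, -185.27951049804688), (162.07806396484375, 140.24766540527344), 0.6420577168464661)
top bin_green_pad 0.7 422 med [ 0.548 -0.184  0.063] [[0.517, -0.21, 0.057], [0.609, -0.157, 0.069]]
top bin_green 0.98 3049 med [ 0.671 -0.183  0.12 ] [[0.524, -0.248, 0.038], [0.768, -0.12, 0.127]]
black 173 [ 0.5343 -0.1849  0.0654] ((535.5965576171875, -184.19456481933594), (53.35981369018555, 31.349021911621094), 89.27452850341797)
lid 2325 [ 0.691 -0.185  0.122] ((693.21240234375, -185.30474853515625), (160.4042205810547, 137.8319854736328), 0.0927656963467598)
[[-0.891  0.454 -0.   ]
 [ 0.454  0.891 -0.   ]
 [ 0.    -0.    -1.   ]]
```

Request:
apply_moves(commands="0 0 0 -6.75 -1;0 0 0 -6.75 -1;0 0 0 -6.75 -1;0 0 0 -6.75 -1;-10 -35 0 0 -1;-10 -35 0 0 -1;-10 -35 0 0 -1;-10 -35 0 0 -1;-10 -35 0 0 -1;-10 -35 0 0 -1;-10 -35 0 0 -1;-10 -35 0 0 -1;-10 -35 0 0 -1;-10 -35 0 0 -1", force=20)

```text
t: 2.27
eef_pos: [0.384, 0.2055, 0.2229]
orientation: [-0.001, 3.141, 0.0]
wrist_force: [1.3, 1.0, 1.0]
width: 0.043
```

Request:
apply_moves(commands="-12.5 -32.5 0 0 -1;-12.5 -32.5 0 0 -1;-12.5 -32.5 0 0 -1;-12.5 -32.5 0 0 -1;-12.5 -32.5 0 0 -1;-12.5 -32.5 0 0 -1;-12.5 -32.5 0 0 -1;-12.5 -32.5 0 0 -1;-12.5 -32.5 0 0 -1;-12.5 -32.5 0 0 -1;-12 -32.5 0 0 -1;-12 -32.5 0 0 -1;0 0 0 0 -1;0 0 0 0 -1")

```text
t: 3.43
eef_pos: [0.5333, -0.1848, 0.2224]
orientation: [0.004, 3.141, -0.0]
wrist_force: [0.4, 0.4, -0.8]
width: 0.005
```

Request:
apply_moves(commands="0 0 20 0 -1;0 0 20 0 -1;0 0 20 0 -1;0 0 20 0 -1;0 0 20 0 -1;0 0 20 0 -1;0 0 15 0 -1;0 0 7 0 -1;0 0 0 0 -1;0 0 0 0 -1")

```text
t: 4.27
eef_pos: [0.5327, -0.1821, 0.0808]
orientation: [0.002, -3.141, -0.001]
wrist_force: [0.2, 0.1, 0.9]
width: 0.005
```

Run:
```python
from h import *
for n in ["side","top"]:
    im=viewer.get_image(n); cv2.imwrite(f"pics/{n}2.png",im["pixels"])
a=[cv2.imread(f"pics/{n}2.png")for n in ["side","top"]]
c=np.hstack([cv2.resize(a[0][110:260,220:420],(400,300)),cv2.resize(a[1][90:240,220:420],(400,300))])
cv2.imwrite("pics/c2.png",c); print(status.get_obs()["wrist_force"])
```

```text
[ 0.66331024  0.6293335  -0.46879155]
```

View pics/c2.png

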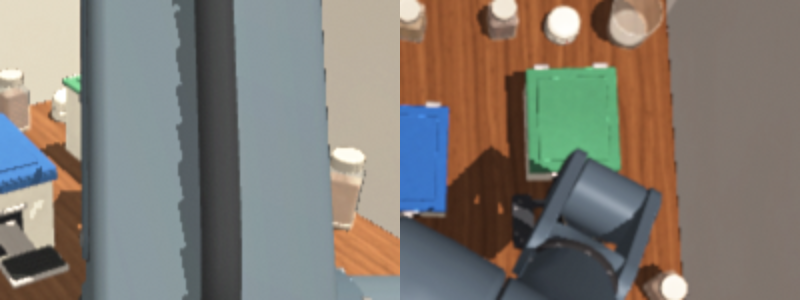

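The side view is blocked by the arm at image columns 80–330 of the crop. From above, the wrist (crop about (610,200)) appears near the lid's front edge. I'll check in 3D whether the lid's swing clears the wrist.

Run:
```python
from h import *
im=viewer.get_image("top"); C=cloud(im); ok=im["range_z"]>0
m=ok&(C[...,2]>.135)&(C[...,0]>.3)&(C[...,0]<.8)&(abs(C[...,1]+.185)<.17)
p=C[m]
for x in np.arange(.4,.72,.02):
    q=p[abs(p[:,0]-x)<.01]
    if len(q): print(round(x,2),len(q),"z",q[:,2].min().round(3),q[:,2].max().round(3),"y",q[:,1].min().round(3),q[:,1].max().round(3))
im=viewer.get_image("side");C=cloud(im); m=(im["range_z"]>0)&(C[...,2]>.03)&(C[...,0]>.45)&(C[...,0]<.72)&(abs(C[...,1]+.12)<.17)
p=C[m]
print("side")
for x in np.arange(.46,.72,.02):
    q=p[abs(p[:,0]-x)<.01]
    if len(q): print(round(x,2),len(q),"z",np.percentile(q[:,2],[0,10,50,90,100]).round(3))
```

```text
0.4 1257 z 0.596 0.797 y -0.166 -0.015
0.42 1092 z 0.512 0.794 y -0.185 -0.015
0.44 833 z 0.482 0.787 y -0.196 -0.016
0.46 550 z 0.431 0.768 y -0.206 -0.016
0.48 431 z 0.372 0.536 y -0.217 -0.079
0.5 510 z 0.17 0.514 y -0.274 -0.085
0.52 605 z 0.19 0.498 y -0.245 -0.085
0.54 532 z 0.173 0.473 y -0.245 -0.086
0.56 345 z 0.167 0.452 y -0.218 -0.087
0.58 91 z 0.384 0.432 y -0.183 -0.133
0.6 3 z 0.391 0.402 y -0.152 -0.146
side
0.46 2 z [0.056 0.056 0.058 0.06  0.061]
0.5 1 z [0.062 0.062 0.062 0.062 0.062]
0.56 531 z [0.03  0.041 0.08  0.118 0.121]
0.58 93 z [0.117 0.119 0.12  0.123 0.124]
0.6 74 z [0.118 0.119 0.123 0.124 0.124]
0.62 70 z [0.118 0.119 0.123 0.124 0.125]
0.64 70 z [0.118 0.119 0.122 0.124 0.124]
0.66 67 z [0.118 0.119 0.123 0.124 0.124]
0.68 63 z [0.118 0.119 0.123 0.124 0.124]
0.7 53 z [0.118 0.119 0.122 0.123 0.124]
```

The wrist only gets to x≈0.60 above z≈0.38. The lid edge swings back from x≈0.613, so it clears. Pressing now, following the pad's arc.

Request:
apply_moves(commands="0 0 4 0 -1;0 0 4 0 -1;0 0 3 0 -1;0 0 3 0 -1;0 0 3 0 -1;0 0 3 0 -1;0 0 3 0 -1;0 0 3 0 -1;-0.3 0 3 0 -1;-0.3 0 3 0 -1;-0.5 0 3 0 -1;-0.5 0 3 0 -1;-0.5 0 3 0 -1;-0.7 0 3 0 -1;-0.7 0 3 0 -1;-1 0 2 0 -1;0 0 0 0 -1;0 0 0 0 -1")

```text
t: 5.97
eef_pos: [0.5367, -0.1828, 0.0315]
orientation: [0.001, -3.14, -0.001]
wrist_force: [-3.2, -0.2, 3.9]
width: 0.006
```

```bash
cat > lid.py <<'E'
from h import *
import sys
im=viewer.get_image("top"); cv2.imwrite(f"pics/{sys.argv[1]}.png",im["pixels"]); C=cloud(im)
b,g,r=[im["pixels"][...,i].astype(int) for i in range(3)]
m=(im["range_z"]>0)&(g>r+20)&(g>b+10)&(C[...,2]>.1)&(C[...,0]>.55)&(C[...,0]<.85)&(abs(C[...,1]+.185)<.06)
p=C[m]; k=np.polyfit(p[:,0],p[:,2],1); 
_,_,V=np.linalg.svd(p[:,[0,2]]-p[:,[0,2]].mean(0)); print("lid angle",abs(np.arctan(V[0][1]/V[0][0])),"zmax",p[:,2].max(),"n",len(p))
o=status.get_obs(); print(o["t"],o["eef_pos"].round(4),o["wrist_force"].round(1))
E
python3 lid.py top3
```

```text
lid angle 0.911970313225013 zmax 0.2507809305697736 n 940
6.0167 [ 0.5367 -0.1828  0.0315] [-2.4 -1.1  4.1]
```

Request:
apply_moves(commands="-0.5 0 1.5 0 -1;-0.5 0 1.5 0 -1;0 0 1 0 -1;0 0 0 0 -1")

```text
t: 6.35
eef_pos: [0.5382, -0.1828, 0.0273]
orientation: [0.001, -3.141, -0.0]
wrist_force: [-3.3, -0.2, 3.3]
width: 0.007
```

```bash
python3 lid.py top4
```

```text
lid angle 1.0207670451497621 zmax 0.26003347966067003 n 674
6.4 [ 0.5382 -0.1828  0.0274] [-2.5 -0.8  4.1]
```

View pics/top4.png

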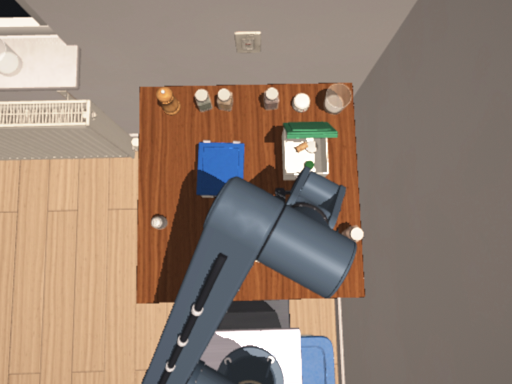

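The lid (310,130) is nearly upright and the inside of the bin is visible. I'm continuing down to the hard stop.

Request:
apply_moves(commands="-0.5 0 1 0 -1;0 0 1 0 -1;0 0 1 0 -1;0 0 0 0 -1")

```text
t: 6.73
eef_pos: [0.5387, -0.1829, 0.0257]
orientation: [0.001, -3.142, 0.0]
wrist_force: [-4.0, 0.9, 12.9]
width: 0.003
```

```bash
python3 lid.py top5
```

```text
lid angle 1.0498179714347802 zmax 0.2623581480178704 n 599
6.7833 [ 0.5387 -0.1829  0.0257] [-5.3 -0.6 12.1]
```

The force rose to 12 N, so it is at the hard stop. I'm adding a slight preload and holding for over 3 s.

Request:
apply_moves(commands="0 0 0.5 0 -1;0 0 0 0 -1;0 0 0 0 -1;0 0 0 0 -1;0 0 0 0 -1;0 0 0 0 -1;0 0 0 0 -1;0 0 0 0 -1;0 0 0 0 -1;0 0 0 0 -1;0 0 0 0 -1;0 0 0 0 -1;0 0 0 0 -1;0 0 0 0 -1;0 0 0 0 -1;0 0 0 0 -1;0 0 0 0 -1;0 0 0 0 -1;0 0 0 0 -1;0 0 0 0 -1")

```text
t: 8.45
eef_pos: [0.5387, -0.1829, 0.0256]
orientation: [-0.001, 3.141, -0.001]
wrist_force: [-5.9, -0.3, 15.8]
width: 0.003
```

Request:
apply_moves(commands="0 0 0 0 -1;0 0 0 0 -1;0 0 0 0 -1;0 0 0 0 -1;0 0 0 0 -1;0 0 0 0 -1;0 0 0 0 -1;0 0 0 0 -1;0 0 0 0 -1;0 0 0 0 -1;0 0 0 0 -1;0 0 0 0 -1;0 0 0 0 -1;0 0 0 0 -1;0 0 0 0 -1;0 0 0 0 -1;0 0 0 0 -1;0 0 0 0 -1;0 0 0 0 -1;0 0 0 0 -1")

```text
t: 10.12
eef_pos: [0.5388, -0.1829, 0.0256]
orientation: [-0.001, 3.141, -0.001]
wrist_force: [-6.1, 0.9, 14.2]
width: 0.008
```

```bash
python3 lid.py top6
```

```text
lid angle 1.0473204668143055 zmax 0.26098107576172336 n 593
10.1667 [ 0.5387 -0.1829  0.0256] [-6.6 -0.5 14.7]
```

The lid held open for 3.5 s. Now a slow release.

Request:
apply_moves(commands="0 0 -0.7 0 -1;0 0 -0.7 0 -1;0.3 0 -0.7 0 -1;0.3 0 -0.7 0 -1;0.3 0 -0.7 0 -1;0.3 0 -0.7 0 -1;0.3 0 -0.7 0 -1;0.3 0 -0.7 0 -1;0.3 0 -0.7 0 -1;0.3 0 -0.7 0 -1;0.3 0 -0.7 0 -1;0.3 0 -0.7 0 -1;0.3 0 -0.7 0 -1;0.3 0 -0.7 0 -1;0.3 0 -0.7 0 -1;0.3 0 -0.7 0 -1;0.3 0 -0.7 0 -1;0.3 0 -0.7 0 -1;0.3 0 -0.7 0 -1;0.3 0 -0.7 0 -1")

```text
t: 11.83
eef_pos: [0.5345, -0.183, 0.0385]
orientation: [-0.0, 3.139, -0.001]
wrist_force: [1.7, 1.6, 5.5]
width: 0.006
```

Request:
apply_moves(commands="0.1 0 -0.7 0 -1;0.1 0 -0.7 0 -1;0.1 0 -0.7 0 -1;0.1 0 -0.7 0 -1;0.1 0 -0.7 0 -1;0.1 0 -0.7 0 -1;0.1 0 -0.7 0 -1;0.1 0 -0.7 0 -1;0.1 0 -0.7 0 -1;0.1 0 -0.7 0 -1;0 0 -0.7 0 -1;0 0 -0.7 0 -1;0 0 -0.7 0 -1;0 0 -0.7 0 -1;0 0 -0.7 0 -1;0 0 -0.7 0 -1;0 0 -0.7 0 -1;0 0 -0.7 0 -1;0 0 -0.7 0 -1;0 0 -0.7 0 -1")

```text
t: 13.5
eef_pos: [0.5326, -0.183, 0.0523]
orientation: [-0.001, 3.141, -0.0]
wrist_force: [-0.3, 1.3, 4.8]
width: 0.008
```

```bash
python3 lid.py top7
```

```text
lid angle 0.3601117319512554 zmax 0.3710573112419771 n 1864
13.55 [ 0.5326 -0.183   0.0525] [0.4 1.  5.9]
```

Request:
apply_moves(commands="0 0 -0.6 0 -1;0 0 -0.6 0 -1;0 0 -0.6 0 -1;0 0 -0.6 0 -1;0 0 -0.6 0 -1;0 0 -0.6 0 -1;0 0 -0.6 0 -1;0 0 -0.6 0 -1;0 0 -0.6 0 -1;0 0 -0.6 0 -1;0 0 -0.6 0 -1;0 0 -0.6 0 -1;0 0 -0.6 0 -1;0 0 -0.6 0 -1;0 0 -0.6 0 -1;0 0 -0.6 0 -1;0 0 -0.6 0 -1;0 0 -0.6 0 -1;0 0 -0.6 0 -1;0 0 -0.6 0 -1")

```text
t: 15.22
eef_pos: [0.5326, -0.183, 0.0643]
orientation: [-0.001, 3.141, -0.0]
wrist_force: [-1.1, 0.2, 4.6]
width: 0.003
```

Request:
apply_moves(commands="0 0 -0.5 0 -1;0 0 -0.5 0 -1;0 0 -0.5 0 -1;0 0 -0.5 0 -1;0 0 -0.5 0 -1;0 0 -0.5 0 -1;0 0 -0.5 0 -1;0 0 -0.5 0 -1;0 0 -0.5 0 -1;0 0 -0.5 0 -1;0 0 0 0 -1")

```text
t: 16.13
eef_pos: [0.5325, -0.1829, 0.0691]
orientation: [-0.001, 3.141, -0.0]
wrist_force: [-1.0, 0.3, -0.2]
width: 0.006
```

```bash
python3 lid.py top8
```

```text
lid angle 0.081420547295248 zmax 0.40016480240752755 n 1918
16.1833 [ 0.5324 -0.1829  0.0691] [-0.1 -0.5  0. ]
```

The tool is now free of the pedal. I'm retreating up, then back along the way I came.

Request:
apply_moves(commands="0 0 -3 0 -1;0 0 -8 0 -1;0 0 -15 0 -1;0 0 -20 0 -1;0 0 -20 0 -1;0 0 -20 0 -1;0 0 -20 0 -1;0 0 -20 0 -1;0 0 -20 0 -1;0 0 -7 0 -1;6 16 0 0 -1;12 32 0 0 -1;12 32 0 0 -1;12 32 0 0 -1;12 32 0 0 -1;12 32 0 0 -1;12 32 0 0 -1;12 32 0 0 -1;12 32 0 0 -1")

```text
t: 17.77
eef_pos: [0.4291, 0.0904, 0.222]
orientation: [-0.0, -3.141, -0.0]
wrist_force: [0.8, -0.1, 0.5]
width: 0.006
```

Request:
apply_moves(commands="12 32 0 0 -1;12 32 0 0 -1;10 35 0 0 -1;10 35 0 0 -1;10 35 0 0 -1;10 35 0 0 -1;10 35 0 0 -1;10 35 0 0 -1;10 35 0 0 -1;10 35 0 0 -1;5 18 0 0 -1;0 0 0 0 -1;0 0 0 0 -1")

```text
t: 18.85
eef_pos: [0.3203, 0.4513, 0.2216]
orientation: [0.005, -3.141, 0.002]
wrist_force: [-0.7, 0.4, -0.1]
width: 0.008
```

```bash
python3 lid.py top9
python3 - <<'E'
from h import *
for n in ["side","top"]:
    im=viewer.get_image(n); cv2.imwrite(f"pics/{n}10.png",im["pixels"])
    C=cloud(im); px=im["pixels"].astype(int); ok=im["range_z"]>0
    for nm,cc,c in [("green",1,(.693,-.185)),("blue",0,(.642,.072))]:
        o=[i for i in range(3) if i!=cc and not(nm=="blue" and i==1)]
        m=ok&(px[...,cc]>px[...,2]+20)&(C[...,2]>.1)&(C[...,2]<.3)&(abs(C[...,0]-c[0])<.085)&(abs(C[...,1]-c[1])<.07)
        p=C[m]; k=np.polyfit(p[:,0],p[:,2],1); print(n,nm,"slope",k[0].round(4),"z",np.percentile(p[:,2],[5,50,99]).round(4))
    for l in ["bin_green_pad","bin_blue_pad","shaker","spice_jar","dish"]:
        print(l,[(round(d["p"],2),np.round(d["position"],3)) for d in nets.spot_point(l,im)][:2])
E
```

```text
lid angle 0.001900810049585411 zmax 0.13042811252325412 n 2054
18.9 [0.3206 0.4503 0.2216] [ 0.1 -0.6 -0.5]
side green slope 0.0488 z [0.1078 0.1215 0.1243]
side blue slope 0.049 z [0.1073 0.1219 0.1244]
bin_green_pad [(0.96, array([ 0.537, -0.187,  0.066])), (0.35, array([0.491, 0.274, 0.   ]))]
bin_blue_pad [(0.97, array([0.477, 0.078, 0.063]))]
shaker [(0.82, array([ 0.487,  0.274, -0.003]))]
spice_jar [(0.77, array([ 0.436, -0.332, -0.002]))]
dish []
top green slope 0.0022 z [0.1163 0.1215 0.1283]
top blue slope 0.0025 z [0.1166 0.1218 0.1283]
bin_green_pad [(0.93, array([ 0.535, -0.19 ,  0.064]))]
bin_blue_pad [(0.68, array([0.481, 0.08 , 0.064]))]
shaker [(0.45, array([ 0.492,  0.271, -0.   ])), (0.26, array([ 0.638,  0.071, -0.003]))]
spice_jar [(0.74, array([ 0.433, -0.332, -0.001]))]
dish [(0.87, array([ 0.396, -0.042, -0.   ]))]
```

View pics/side10.png

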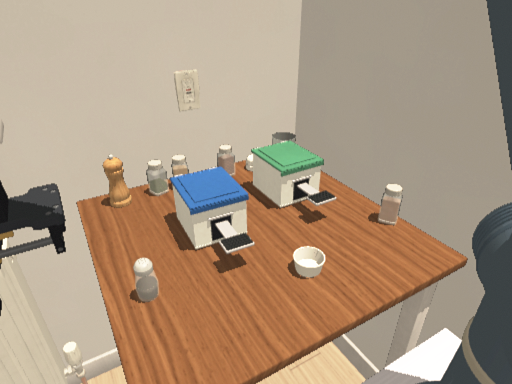

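The picture shows both lids shut (green at (288,157), blue at (208,187)). The dish (309,262), shaker (147,280) and jar (391,204) are where they were, and the hand is clear at the left.

```bash
python3 -c "
from h import *
print(ctrl.finish_job())"
```

```text
the job is handed in; nothing more can be done
None
```

The green bin's lid was opened fully, held, lowered slowly and is shut again, and the job is handed in at about 19 s of the 42 s allowed.

- **Opening and hold:** I pressed the pedal with the closed fingertips until the force jumped from about 4 N to about 13 N, which marks the hard stop. I held it there for about 3.5 s at about 15 N.
- **Closing:** I let the pedal up over about 5.5 s, and the fingers came off it with no force left. I then raised the hand and moved it well to the side.
- **Last checks:** The green lid is level and shut in the top view, at the same height as the blue one. The green pad is back at about 65 mm. The blue bin, jar, shaker and dish measure within a few mm of where they started. The wrist force is about zero.

Two checks disagreed:
- **Lid angle when open:** my rough depth fit read 1.05 rad, not the stated 1.15. That fit also includes the lid's edges. The force jump, the lid's height (about 0.26 m) and the lack of further movement all say it was at the stop.
- **Dish:** the point finder missed it in the last side view, but found it in the top view and it is plain to see in the side picture.

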